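# Pack the call-out caddy and leave the look-alikes

## Task

Pack the flat caddy for a call-out: put the round fuse tin, the folding hex key set and the block battery each into the recess made for its shape (the tin in the round one, the hex key set in the long one, the battery standing in the small rectangular one), so that each sits down on the floor of its recess. The round tape roll and the slim black serial adapter only look similar: leave them where they lie.

Things in the scene. Friction and masses are not known exactly. Their poses are not given: they have to be found in the camera images.
- tin_center (a point): round fuse tin with a blue lid lying flat: 51 mm in diameter and 21 mm tall; its lid (upper 10 mm) is 51 mm wide, its lower half 49 mm; about 40 g. The point is its centre, 10.5 mm above its underside; z is up along its axis.
- hexset_center (a point): folding hex key set, a black block with steel keys folded on top: 30 mm wide (its x) by 85 mm long (its y), 17 mm high to the top of the block's body, about 100 g. The point is its centre, 8.5 mm above its underside; it fits its recess either way round.
- battery_center (a point): 9 V block battery standing upright on the work surface with its two terminals up: 18 mm (its x) by 26 mm (its y), body 46 mm tall (terminals to 48 mm), about 46 g. The point is 23 mm above its underside.
- roll_center (a point): look-alike, to be left: a small roll of tape lying flat, a ring 49 mm in diameter and 12 mm high with an open middle, lower than the tin. The point is its centre, 6 mm above its underside. Beside the loose things stand a black case (0.43 m high, front at x = 0.665, y from -0.36 to 0.025) and, at y = 0.26, the cart's side bar, 0.23 m high: keep the gripper clear of both.
- dongle_center (a point): look-alike, to be left: a slim black serial adapter with a metal plug at one end, 18 mm wide, 65 mm long (its y) and 9 mm high. The point is 4.5 mm above its underside. To the right of the work, from y = -0.41 on, stands a power supply, 0.15 m high.
- tin_recess (a point): round recess, 66 mm in diameter, 5 mm deep, grey floor, in a black rigid insert (104 mm along its x, 76 along its y). The point is the centre of the recess floor, 8 mm above the work surface. Three such inserts lie side by side, 78 mm apart along y, in any order, in a fixed flat aluminium caddy (114 by 242 mm); insert tops 13 mm, caddy rim 14 mm above the surface.
- hex_recess (a point): long recess, 98 mm (its x) by 43 mm (its y) and 5 mm deep, in another insert of the caddy; the hex key set's long side lies along the recess's x. The point is the centre of the recess floor, 8 mm above the work surface. The work lies between tall obstacles: a monitor (0.42 m high, its back at x = 0.38, y from -0.32 to 0.26) and a black case.
- battery_recess (a point): small rectangular recess, 32 mm (its x) by 40 mm (its y) and 5 mm deep, in another insert of the caddy; the battery stands in it with its 26 mm side along the recess's y (or turned a quarter, it fits too). The point is the centre of the recess floor, 8 mm above the work surface.

How it is judged:
At the end, for the whole second after the job is handed in: Tin, hex key set and battery each in their own recess: within 12 mm of its centre, on its floor within 2.5 mm, upright within 0.1 rad, the hex key set along it within 0.25 rad, at rest; tape roll and serial adapter within 20 mm of their starts (horizontal distance between tin_center and tin_recess below 0.012 m and z of tin_center in the frame of tin_recess between 0.008 and 0.013 m and angle between each of tin_center, hexset_center, battery_center's own z axis and vertical below 0.1 rad and linear speed of each of tin, hexset, battery below 0.01 m/s and horizontal distance between hexset_center and hex_recess below 0.012 m and z of hexset_center in the frame of hex_recess between 0.006 and 0.011 m and horizontal distance between battery_center and battery_recess below 0.012 m and z of battery_center in the frame of battery_recess between 0.0205 and 0.0255 m and angle between the y axis of hexset_center and the x axis of hex_recess, either way round below 0.25 rad and distance of each of roll_center, dongle_center from where it was at the start of the episode below 0.02 m); the robot touches nothing.
It fails at once if the small tape roll is picked up or pushed more than 20 mm from its place (distance of roll_center from where it was at the start of the episode above 0.02 m).
It fails at once if the serial adapter is picked up or pushed more than 20 mm from its place (distance of dongle_center from where it was at the start of the episode above 0.02 m).
It also fails if it takes over 102 s, if anything falls off the work surface, if the arm or the gripper's body presses on something with over 40 N, if the wrist force passes 120 N, or if a joint passes its speed limit or range.

## Robot

A 7-joint arm with a two-finger parallel gripper is mounted at the origin on a cart in front of the work surface, level with it; the furniture and walls round the work are solid. World frame = base frame: x ahead of the robot, y to its left, z up, the work surface at z = 0. Lengths are in m, angles in rad, forces in N, time in s.
With the tool pointing down it reaches from about 0.4 to 0.85 m from the base axis. Payload 4.4 kg.
Tool frame: the origin (TCP) lies at the centre of the arm's flange, where the gripper is bolted on; the fingertips stand 199 mm ahead of it and the grasp point (between the pads) lies 180 mm ahead of it; z points along the fingers, y is the line along which they close (so a half turn about z gives the same grasp; the last joint's range is limited). The gripper opens to 94 mm and grips with 3 to 60 N. Pads are 16 mm wide; open, the fingers measure 119 mm over their backs; the gripper's body (75 mm by 177 mm) begins 78 mm behind the grasp point.
Start: joints at [-1.378, 0.628, 0.038, 1.517, -0.027, 0.996, -0.02], TCP at [0.166, 0.628, 0.405] pointing down, gripper open.
Joint ranges: [-3.06, 3.06], [-0.37, 2.12], [-1.25, 1.32], [0.18, 2.47], [-1.1, 4.24], [0.23, 1.98], [-2.94, 2.94]. Speed limits (rad/s): [2.57, 2.57, 3.14, 3.14, 3.14, 3.14, 3.14].

## Interface

Orientations are given as a unit quaternion [x, y, z, w].
In Python, from workcell import manip gives the robot as it stands.
- The arm moves only by the tool apply_moves, never from a script. Its argument "commands" is a list of rows, each a list of 3 entries, a list of its own where there are three numbers: the shift along the world's x, y, z as a fraction of full scale, then the turn about the world's z as a fraction of full scale, then the closure, from -1 (fully open) to 1 (shut), so that 0 is half open. A call has 1 to 8 rows; each row is the pose to reach, as a shift and turn from the pose commanded when the call began; what a row does not reach only later rows make up. Full scale, the value 1, is 0.5 m for a shift and pi/4 rad for a turn. A row lasts 1/8 s, in which the tool goes at most 62.5 mm and 10.7 degrees, less where a joint would pass 70% of its speed; a pose out of reach is approached as far as the arm can. A call with a number of a shift or a turn outside -1 to 1 is refused whole. A call with a gripper value outside its range is refused whole. The fingers move at their own pace and stop on an object; the grip force is fixed at half the most. Time passes only in rows, so rows that repeat a pose let the fingers close. It gives the time, the measured TCP pose, the force, the opening and the grip force at its end, in the units of the state.
- manip.read_state(): the state, without advancing time (a new reading comes with each control period).
- manip.capture(name): name is "side" or "top" or "wrist"; returns (picture, depth): 384x512x3 uint8, red, green, blue; 384x512 float32, m along the optical axis (not along the pixel's ray), 0 where there is no reading.
- manip.get_calibration(name): a dict with "fov_y" (degrees; the focal length in pixels is half the picture's height over the tangent of half this angle, whatever the lens; pixels are square), "cx", "cy" (the principal point, pixels), "world_from_camera" (4x4, takes a point from camera to world coordinates); the wrist camera has in their place "T_tool_cam" (4x4, takes a point from camera to tool coordinates, whose origin is the TCP and whose axes are the flange's). Camera axes: x right, y up, looking along -z (the intrinsics and any distortion apply to the point x, -y, -z); pixel columns grow to the right and rows downward; lengths in m; the calibration is good to about 2 mm. A picture is of the moment at which its call begins: read the wrist's pose just before it. get_calibration takes no time and is no camera call.
- manip.hand_in(): hands the job in; it is judged then, once.
The state is a dict: "time": time; "q": joint angles; "dq": joint speeds; "joint_torque": joint torques, N m; "tool_pos": TCP position; "ee_rot": TCP orientation; "force": force on the tool from outside, world axes, zero at the start; "torque": the same for the moment, N m; "width": finger opening in m; "grasp_force": force on a finger pad.
Only numpy, scipy, OpenCV 4.12 (cv2) and the standard library are available. Lean on these libraries where they do the work, as an engineer would, in place of code of your own. Each camera call takes 0.05 s, during which the arm holds its last target. There are 200 camera calls.

## Working session

There is one attempt and no reset: what is moved stays moved. The work goes in short steps, Python scripts to look and compute and a tool call to move; the robot and the scene stay as the last step left them, time stands still between calls to the robot, and variables do not carry over. Pictures are saved under pics/ and viewed, at most 14 in all, crops included, and the job is handed in when it is done.

Besides the shell and the picture viewer there is one more tool, called after "Call:" as name([rows], argument=value, ...), one row to a line, values as JSON. apply_moves: Moves the arm, as the interface text tells. Its arguments: {"type":"object","properties":{"commands":{"type":"array"}},"required":["commands"]}

```bash
mkdir -p pics; ls
python3 - <<'E'
from workcell import manip
import cv2,numpy as np
for n in("top","side","wrist"):
    c=manip.get_calibration(n);print(n,{k:(np.round(v,4).tolist() if not isinstance(v,str) else v) for k,v in c.items()})
    s=manip.read_state()
    p,d=manip.capture(n);cv2.imwrite(f"pics/{n}0.png",p[:,:,::-1]);np.save(f"pics/{n}0.npy",d)
print(s)
E
```

```text
pics
top {'fov_y': 47.1649, 'cx': 251.5556, 'cy': 190.751, 'world_from_camera': [[0.0301, 0.9956, -0.089, 0.515], [-0.9994, 0.0283, -0.0217, -0.0496], [-0.019, 0.0896, 0.9958, 0.918], [0.0, 0.0, 0.0, 1.0]]}
side {'fov_y': 55.0249, 'cx': 254.8076, 'cy': 188.8007, 'world_from_camera': [[-1.0, -0.0089, -0.0014, 0.5774], [0.0034, -0.5109, 0.8596, 0.7198], [-0.0084, 0.8596, 0.5109, 0.4803], [0.0, 0.0, 0.0, 1.0]]}
wrist {'fov_y': 71.8166, 'cx': 256.5961, 'cy': 195.9062, 'T_tool_cam': [[-0.0, 0.9733, 0.2296, 0.066], [1.0, 0.0003, -0.0009, 0.0004], [-0.001, 0.2296, -0.9733, 0.0203], [0.0, 0.0, 0.0, 1.0]]}
{'time': 0.1, 'q': array([-1.37780818,  0.62926373,  0.0384467 ,  1.51821818, -0.02697649,
        0.99627667, -0.01999616]), 'dq': array([ 1.62361707e-03, -3.15051948e-03,  1.76834300e-03, -2.95052149e-03,
       -3.80504391e-04,  7.62889520e-05,  1.35157767e-04]), 'joint_torque': array([ 2.48323726e-03, -5.50784969e+01,  1.14753239e+00, -1.87115014e+01,
       -5.20672300e-02,  1.92470936e-02,  3.95385280e-05]), 'tool_pos': array([0.16625037, 0.62813151, 0.40385523]), 'ee_rot': array([ 1.29025232e-01,  9.91640969e-01, -8.19218526e-04, -8.81404066e-05]), 'force': array([-0.81845804,  0.43379135,  0.25228308]), 'torque': array([ 0.00803047, -0.02912379,  0.0288631 ]), 'grasp_force': 0.0, 'width': 0.09408215432355635}
```

View pics/top0.png

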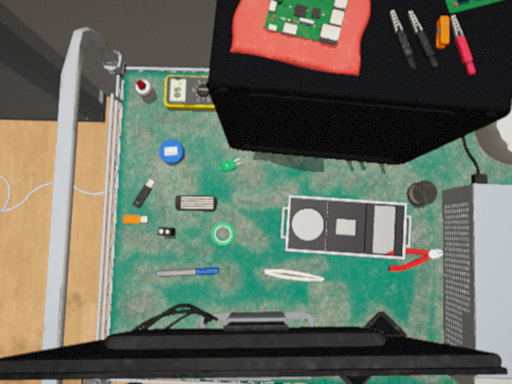

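View pics/side0.png

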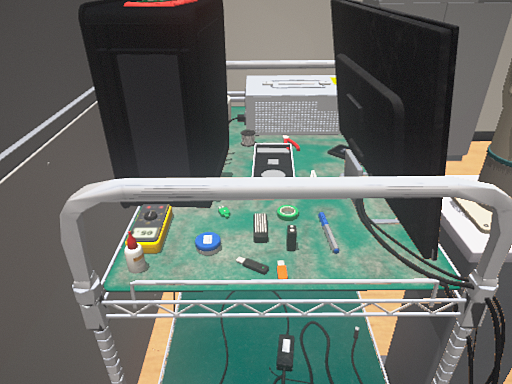

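The top view shows the tin (171,152), hex set (196,203), battery (166,231), roll (223,233) and dongle (144,193). The caddy runs from 287 to 407 in columns, with the round recess at (307,224), the battery recess at (346,227) and the long one at (384,230). The side view matches this.

```bash
cat > h.py <<'E'
from workcell import manip
import numpy as np,cv2
from scipy.spatial.transform import Rotation as R
def cam(n,s=None):
    c=manip.get_calibration(n);f=192/np.tan(np.radians(c['fov_y']/2))
    if n=='wrist':
        T=np.eye(4);T[:3,:3]=R.from_quat(s['ee_rot']).as_matrix();T[:3,3]=s['tool_pos'];T=T@np.array(c['T_tool_cam'])
    else: T=np.array(c['world_from_camera'])
    return f,c['cx'],c['cy'],T
def px2w(C,uv,z):
    f,cx,cy,T=C;uv=np.atleast_2d(np.asarray(uv,float))
    d=np.c_[(uv[:,0]-cx)/f,-(uv[:,1]-cy)/f,-np.ones(len(uv))]@T[:3,:3].T
    return T[:3,3]+d*((z-T[2,3])/d[:,2])[:,None]
def cloud(C,d):
    f,cx,cy,T=C;v,u=np.mgrid[:384,:512]
    P=np.stack([(u-cx)/f*d,-(v-cy)/f*d,-d],-1)
    return P@T[:3,:3].T+T[:3,3]
def rect(C,mask,z):
    "min-area rect of the largest blob, in world xy at height z: centre, sizes, angle of long side"
    cs,_=cv2.findContours(mask.astype(np.uint8),cv2.RETR_EXTERNAL,cv2.CHAIN_APPROX_NONE)
    c=max(cs,key=cv2.contourArea)[:,0,:]
    w=px2w(C,c,z)[:,:2];(x,y),(a,b),t=cv2.minAreaRect((w*1000).astype(np.float32))
    if a<b:a,b,t=b,a,t+90
    return np.round([x,y,a,b,t%180],1)
E
python3 - <<'E'
from h import *
p=cv2.imread('pics/top0.png');d=np.load('pics/top0.npy');C=cam('top');W=cloud(C,d)
hsv=cv2.cvtColor(p,cv2.COLOR_BGR2HSV);H,S,V=[hsv[...,i].astype(int) for i in range(3)]
g=(H>65)&(H<95)&(S>90)
for n,(u0,v0,u1,v1),z,m in [("tin",(150,132,195,172),.021,(H>98)&(H<125)&(S>90)|(V>170)),("hex",(172,190,220,215),.019,~g),("bat",(154,222,180,240),.047,~g),
  ("roll",(208,218,240,248),.012,(H<65)&(S>60)|(S<60)),("dongle",(130,175,158,210),.009,~g),("caddy",(280,190,412,262),.014,(V<80))]:
    M=np.zeros(p.shape[:2],bool);M[v0:v1,u0:u1]=m[v0:v1,u0:u1]
    print(n,rect(C,M,z),"zmax",np.round(np.percentile(W[v0:v1,u0:u1,2],[5,50,90,98]),3))
for n,(u0,v0,u1,v1) in [("rr",(290,207,324,243)),("br",(333,216,358,237)),("hr",(369,202,399,256))]:
    M=np.zeros(p.shape[:2],bool);M[v0:v1,u0:u1]=((V>110)&(S<60))[v0:v1,u0:u1]
    M=cv2.morphologyEx(M.astype(np.uint8),cv2.MORPH_OPEN,np.ones((3,3)))
    print(n,rect(C,M,.008))
a=cv2.resize(p[130:265,125:415],None,fx=2.7,fy=2.7,interpolation=cv2.INTER_CUBIC);cv2.imwrite('pics/crop0.png',a)
E
```

```text
tin [673.2 139.4  50.5  49.9   2.5] zmax [-0.003 -0.     0.021  0.023]
hex [569.   84.5  97.3  49.4  91.7] zmax [-0.003  0.007  0.019  0.021]
bat [509.1 135.3  50.   33.5  91.7] zmax [-0.003  0.     0.046  0.048]
roll [505.2  27.1  32.8  30.9   2. ] zmax [-0.003  0.     0.012  0.014]
dongle [587.4 195.5  72.4  56.7   2.8] zmax [-0.003 -0.     0.008  0.01 ]
caddy [ 526.4 -244.4   99.5   68.8  179. ] zmax [-0.002  0.009  0.014  0.015]
rr [ 531.  -146.    65.9   65.7   91.7]
br [ 528.1 -223.9   40.9   34.7   90.5]
hr [ 522.7 -302.5  102.9   44.   177.7]
```

View pics/crop0.png

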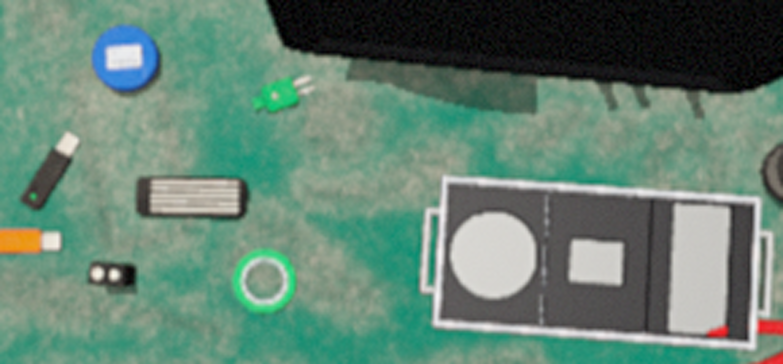

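The crop confirms the layout. The caddy order is round, small and long from +y to -y, with a red plier handle near the long recess. I'll move in from the left, above the side bar.

Call:
apply_moves([
  [[0,0,0.1],0,-1],
  [[0,0,0.2],0.1,-1],
  [[0.12,-0.05,0.2],0.2,-1],
  [[0.24,-0.1,0.2],0.33,-1],
  [[0.36,-0.14,0.2],0.33,-1],
  [[0.48,-0.18,0.2],0.33,-1],
  [[0.6,-0.22,0.2],0.33,-1],
  [[0.7,-0.26,0.2],0.33,-1],
])

```text
time: 1.15
tool_pos: [0.5181, 0.4975, 0.5042]
ee_rot: [-0.0, 1.0, -0.0, -0.0]
force: [1.3, 0.9, -0.5]
width: 0.0943
grasp_force: 0.0
```

Call:
apply_moves([
  [[0,-0.12,0],0,-1],
  [[0,-0.24,0],0,-1],
  [[0,-0.36,0],0,-1],
  [[0,-0.48,0],0,-1],
  [[0,-0.6,0],0,-1],
  [[0,-0.7,0],0,-1],
  [[0,-0.7,0],0,-1],
  [[0,-0.7,0],0,-1],
])

```text
time: 2.15
tool_pos: [0.5163, 0.149, 0.5046]
ee_rot: [-0.0, 1.0, 0.0, -0.0]
force: [-1.8, -0.3, 0.1]
width: 0.0942
grasp_force: 0.0
```

Run:
```python
from h import *
# depth check from the first top picture
d=np.load('pics/top0.npy');C=cam('top');W=cloud(C,d)
p=cv2.imread('pics/top0.png').astype(int)
red=(p[...,2]>150)&(p[...,1]<80);red[:,:370]=0;red[:200]=0
for u in range(378,445,6):
    v=np.where(red[:,u])[0]
    if len(v):print(u,np.round(W[v,u].mean(0),3),len(v))
s=manip.read_state();print(s['tool_pos'],s['ee_rot'],s['q'],s['time'])
a,d=manip.capture('wrist');cv2.imwrite('pics/w1.png',a[:,:,::-1]);np.save('pics/w1.npy',d)
np.savez('pics/w1s.npz',tool_pos=s['tool_pos'],ee_rot=s['ee_rot'])
```

```text
390 [ 0.458 -0.315  0.01 ] 8
396 [ 0.447 -0.328  0.009] 5
402 [ 0.45  -0.34   0.009] 5
408 [ 0.474 -0.318  0.111] 9
414 [ 0.471 -0.364  0.009] 10
420 [ 0.473 -0.376  0.009] 10
426 [ 0.475 -0.388  0.009] 9
[0.51627169 0.14897658 0.50464782] [-3.40465968e-04  9.99999841e-01  4.41113186e-04 -8.84567267e-05] [-0.36349299  0.36275407  0.04334551  1.69292085 -0.01838711  1.08618712
  1.25707703] 2.15
```

View pics/w1.png

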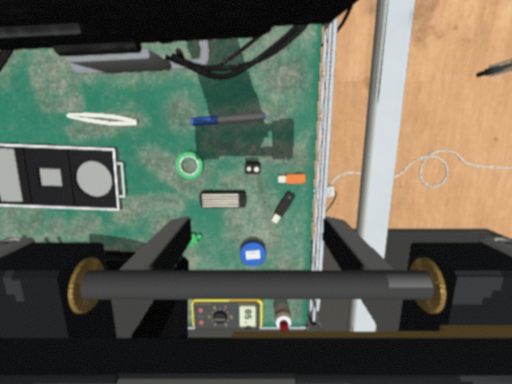

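The wrist view shows the hex set (222,199), battery (252,168), tin (253,253), roll (189,165) and dongle (283,207). I'll measure with height masks in both views.

Run:
```python
from h import *
s=np.load('pics/w1s.npz')
for n,C,f in[('top',cam('top'),'top0'),('wrist',cam('wrist',s),'w1')]:
    d=np.load(f'pics/{f}.npy');W=cloud(C,d)
    print(n,'surface z',np.round(np.median(W[...,2][(abs(W[...,0]-.56)<.06)&(abs(W[...,1]-.1)<.1)]),4))
    for o,x,y,r,z0,z in[('hex',.569,.084,.06,.011,.018),('bat',.509,.135,.03,.03,.047),('tin',.673,.139,.04,.014,.021)]:
        M=(abs(W[...,0]-x)<r)&(abs(W[...,1]-y)<r)&(W[...,2]>z0)&(d>0)
        print(o,rect(C,M,z),np.round(W[M].mean(0),4),M.sum())
```

```text
top surface z -0.0003
hex [569.   85.6  82.7  28.8  91.7] [0.563  0.0873 0.0185] 657
bat [508.  138.4  28.   15.8  91.7] [0.5082 0.1392 0.0446] 128
tin [673.4 139.8  50.2  49.8 156.2] [0.6738 0.1398 0.0201] 473
wrist surface z 0.3272
hex [ 817.8 -117.7  148.3   60.6  141.1] [0.5289 0.0972 0.2741] 2879
bat [ 8.678e+02 -8.000e-01  6.288e+02  9.380e+01  8.990e+01] [0.4927 0.1357 0.4269] 16410
tin [671.  142.5  49.1  47.5 180. ] [0.6708 0.1424 0.0204] 534
```

Call:
apply_moves([
  [[0,-0.05,-0.05],-0.2,-1],
  [[0,-0.1,-0.1],-0.4,-1],
  [[0,-0.13,-0.15],-0.6,-1],
  [[0,-0.13,-0.2],-0.8,-1],
  [[0.02,-0.13,-0.25],-1,-1],
  [[0.05,-0.13,-0.31],-1,-1],
  [[0.05,-0.13,-0.31],-1,-1],
])

```text
time: 3.08
tool_pos: [0.5412, 0.0851, 0.3475]
ee_rot: [0.381, 0.924, -0.001, -0.002]
force: [-0.2, 0.1, -0.4]
width: 0.0941
grasp_force: 0.0
```

Call:
apply_moves([
  [[0,0,0],-0.23,-1],
  [[0,0,0],-0.46,-1],
  [[0.02,0,0],-0.69,-1],
  [[0.04,0,0],-0.9,-1],
  [[0.05,0,0],-1,-1],
  [[0.05,0,0],-1,-1],
  [[0.05,0,0],-1,-1],
])

```text
time: 3.95
tool_pos: [0.566, 0.084, 0.3502]
ee_rot: [0.706, 0.708, 0.0, -0.0]
force: [-0.5, -0.2, -0.9]
width: 0.094
grasp_force: 0.0
```

```bash
cat >> h.py <<'E'
NOM={'hex':(.567,.086,.06,.011,.03,.018),'bat':(.508,.138,.03,.03,.06,.047),'tin':(.672,.141,.04,.014,.03,.021)}
def look(name,objs,nom=NOM):
    s=manip.read_state();a,d=manip.capture('wrist');cv2.imwrite(f'pics/{name}.png',a[:,:,::-1]);np.save(f'pics/{name}.npy',d)
    C=cam('wrist',s);W=cloud(C,d)
    m=(d>0)&(abs(W[...,2])<.006);print('pose',np.round(s['tool_pos'],4),'yaw',np.round(R.from_quat(s['ee_rot']).as_matrix()[:2,1],3),'surf',np.round(np.median(W[m][:,2]),4),'q7',s['q'][6],'t',s['time'])
    for o in objs:
        x,y,r,z0,z1,z=nom[o]
        M=(abs(W[...,0]-x)<r)&(abs(W[...,1]-y)<r)&(W[...,2]>z0)&(W[...,2]<z1)&(d>0)
        M=cv2.morphologyEx(M.astype(np.uint8),cv2.MORPH_OPEN,np.ones((3,3)))
        if M.sum():print(o,rect(C,M,z),np.round(W[M>0].mean(0),4),M.sum())
    return a,d,C,W
E
python3 - <<'E'
from h import *
look('w2',['hex','bat','tin'])
E
```

```text
pose [0.566  0.084  0.3502] yaw [1.    0.003] surf -0.0005 q7 0.1509827682597877 t 3.95
hex [568.   89.6  82.9  29.4  90.2] [0.5667 0.0894 0.0174] 1728
bat [509.  143.3  25.9  19.   87.9] [0.5087 0.1432 0.0448] 469
tin [6.717e+02 1.429e+02 5.090e+01 4.810e+01 2.000e-01] [0.672  0.1431 0.0205] 1587
```

View pics/w2.png

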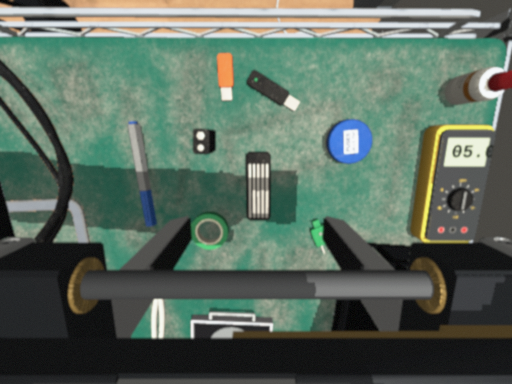

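The hex set (258,186) is lined up under the fingers, with its long side along world y. Grasping it now.

Call:
apply_moves([
  [[0.004,0.01,-0.1],0,-0.3],
  [[0.004,0.01,-0.18],0,-0.3],
  [[0.004,0.01,-0.25],0,-0.3],
  [[0.004,0.01,-0.284],0,-0.3],
  [[0.004,0.01,-0.284],0,-0.3],
  [[0.004,0.01,-0.284],0,-0.3],
  [[0.004,0.01,-0.284],0,1],
  [[0.004,0.01,-0.284],0,1],
])

```text
time: 5.0
tool_pos: [0.5686, 0.0885, 0.2086]
ee_rot: [0.707, 0.707, 0.001, 0.0]
force: [0.5, 1.1, -0.1]
width: 0.0449
grasp_force: 0.0
```

Call:
apply_moves([
  [[0,0,0],0,1],
  [[0,0,0],0,1],
  [[0,0,0],0,1],
  [[0,0,0],0,1],
  [[0,0,0.05],0,1],
  [[0,0,0.1],0,1],
  [[0,0,0.2],0,1],
  [[0,0,0.2],0,1],
])

```text
time: 6.0
tool_pos: [0.5697, 0.0882, 0.3106]
ee_rot: [0.707, 0.707, 0.003, 0.002]
force: [-0.0, 0.8, -1.2]
width: 0.0297
grasp_force: 30.0
```

Call:
apply_moves([
  [[-0.088,0,0],0.1,1],
  [[-0.088,-0.1,0.02],0.3,1],
  [[-0.088,-0.2,0.04],0.5,1],
  [[-0.088,-0.3,0.04],0.7,1],
  [[-0.088,-0.4,0.04],0.9,1],
  [[-0.088,-0.5,0.04],1,1],
  [[-0.088,-0.576,0.04],1,1],
  [[-0.088,-0.576,0.04],1,1],
])

```text
time: 7.0
tool_pos: [0.5231, -0.2035, 0.3264]
ee_rot: [0.385, 0.923, -0.001, -0.001]
force: [-0.2, 0.1, -0.8]
width: 0.0297
grasp_force: 30.0
```

Call:
apply_moves([
  [[0,0,0],0.23,1],
  [[0,0,0],0.46,1],
  [[0,0,0],0.69,1],
  [[0,0,0],0.9,1],
  [[0,0,0],1,1],
  [[0,0,0],1,1],
  [[0,0,0],1,1],
])

```text
time: 7.88
tool_pos: [0.5243, -0.1989, 0.3271]
ee_rot: [0.0, 1.0, 0.0, -0.0]
force: [0.6, 0.2, -0.8]
width: 0.0298
grasp_force: 30.0
```

Run:
```python
from h import *
s=manip.read_state();print(s['tool_pos'],s['ee_rot'],s['q'],s['width'])
look('w3',[])
```

```text
[ 0.52425654 -0.19888552  0.32710618] [ 4.07822525e-05  9.99999796e-01  4.04391105e-04 -4.92777334e-04] [ 0.35745376  0.60084822 -0.06818675  1.84615092  0.05924198  0.69772425
  1.82643172] 0.029779270165662484
pose [ 0.5243 -0.1989  0.3271] yaw [0. 1.] surf -0.0004 q7 1.8264317201373814 t 7.875
```

View pics/w3.png

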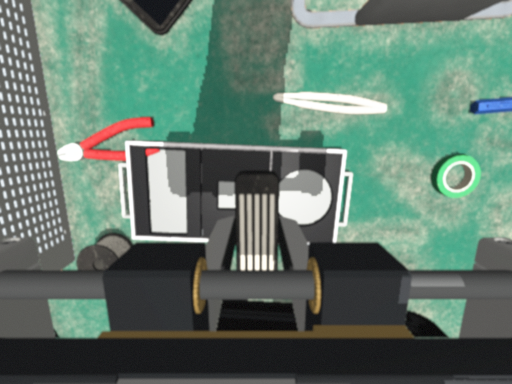

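The caddy spans roughly (130-345, 143-240). The long recess is at (168,192) and the round one at (305,198), and a red handle tip near (152,152) reaches over the long recess's corner. Next I'll measure these.

Run:
```python
from h import *
p=cv2.imread('pics/w3.png');d=np.load('pics/w3.npy');s=manip.read_state();C=cam('wrist',s);W=cloud(C,d)
hsv=cv2.cvtColor(p,cv2.COLOR_BGR2HSV);H,S,V=[hsv[...,i].astype(int) for i in range(3)]
red=((H<8)|(H>172))&(S>150)&(V>120);red[200:]=0
n,L,st,c=cv2.connectedComponentsWithStats(red.astype(np.uint8))
for i in range(1,n):
    if st[i,4]>4:print('red',st[i],np.round(W[L==i].min(0),3),np.round(W[L==i].max(0),3))
g=(V>100)&(S<50)
for nm,(u0,v0,u1,v1) in[('hex',(141,148,196,237)),('round',(272,165,334,228))]:
    M=np.zeros(g.shape,np.uint8);M[v0:v1,u0:u1]=g[v0:v1,u0:u1];M=cv2.morphologyEx(M,cv2.MORPH_OPEN,np.ones((3,3)))
    n,L,st,c=cv2.connectedComponentsWithStats(M);i=1+np.argmax(st[1:,4]);M=(L==i)
    print(nm,rect(C,M,.008),st[i])
    cc=max(cv2.findContours(M.astype(np.uint8),0,1)[0],key=cv2.contourArea)[:,0]
    if nm=='hex':
        for v in range(150,236,12):
            u=np.where(M[v])[0]
            if len(u):print(v,px2w(C,[[u[0]-.5,v],[u[-1]+.5,v]],.008)[:,:2].round(4).tolist())
    else:
        w=px2w(C,cc,.008)[:,:2];print(np.round(cv2.minEnclosingCircle((w*1000).astype(np.float32)),1) if 0 else cv2.minEnclosingCircle((w*1000).astype(np.float32)))
# caddy outline by height
M=((W[...,2]>.007)&(W[...,2]<.02)&(W[...,0]>.45)&(W[...,0]<.6)&(W[...,1]<-.08)&(W[...,1]>-.38)&(d>0)).astype(np.uint8)
print('caddy',rect(C,cv2.morphologyEx(M,cv2.MORPH_OPEN,np.ones((3,3))),.014))
```

```text
red [  80  117   72   43 1051] [ 0.441 -0.392  0.005] [ 0.486 -0.199  0.307]
red [145 148  14   8  68] [ 0.474 -0.321  0.008] [ 0.482 -0.307  0.014]
hex [ 524.6 -301.2   98.8   43.9  177.6] [ 147  149   41   85 3056]
150 [[0.4762, -0.3063], [0.4762, -0.2807]]
162 [[0.4895, -0.322], [0.4896, -0.2794]]
174 [[0.5031, -0.3222], [0.5031, -0.2791]]
186 [[0.517, -0.3224], [0.517, -0.2799]]
198 [[0.5312, -0.3237], [0.5312, -0.2796]]
210 [[0.5457, -0.3239], [0.5457, -0.2805]]
222 [[0.5605, -0.3252], [0.5605, -0.2802]]
round [ 532.7 -142.6   68.2   61.7  180. ] [ 278  170   54   58 2529]
((534.578369140625, -146.5157012939453), 37.498897552490234)
caddy [ 525.9 -235.9  286.2  113.5   87.7]
```

Call:
apply_moves([
  [[0.004,-0.1,0],-0.053,1],
  [[0.008,-0.202,-0.04],-0.053,1],
  [[0.008,-0.202,-0.12],-0.053,1],
  [[0.008,-0.202,-0.17],-0.053,1],
  [[0.008,-0.202,-0.19],-0.053,1],
  [[0.008,-0.202,-0.19],-0.053,1],
])

```text
time: 8.68
tool_pos: [0.5285, -0.3003, 0.2324]
ee_rot: [0.021, 1.0, 0.0, -0.0]
force: [-0.2, -0.2, -0.8]
width: 0.0296
grasp_force: 30.0
```

Run:
```python
from h import *
s=manip.read_state();print(s['tool_pos'],R.from_quat(s['ee_rot']).as_matrix()[:2,1],s['q'][6])
a,d=manip.capture('side');cv2.imwrite('pics/s4.png',cv2.resize(a[120:220,220:330,::-1],None,fx=5,fy=5))
a,d=manip.capture('top');cv2.imwrite('pics/t4.png',cv2.resize(a[180:280,270:430,::-1],None,fx=4,fy=4))
```

```text
[ 0.5284525  -0.30030089  0.23241645] [0.04109503 0.99915519] 1.936801022088148
```

View pics/t4.png

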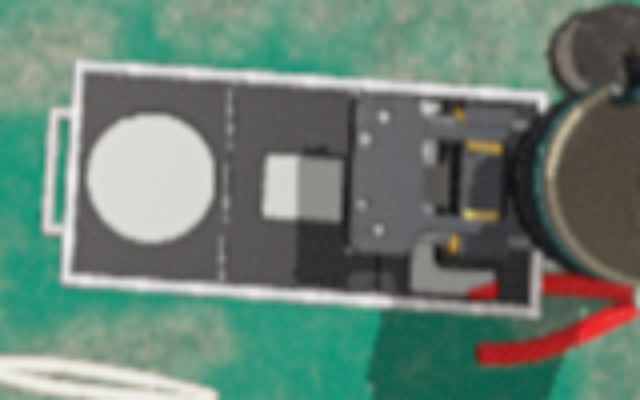

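The gripper is over the long recess and parallel to the caddy. Lowering and releasing.

Call:
apply_moves([
  [[0,0,-0.015],0,1],
  [[0,0,-0.03],0,1],
  [[0,0,-0.03],0,1],
  [[0,0,-0.03],0,0],
  [[0,0,-0.03],0,0],
  [[0,0,-0.03],0,0],
  [[0,0,-0.03],0,0],
  [[0,0,-0.03],0,0],
])

```text
time: 9.78
tool_pos: [0.5284, -0.3007, 0.2177]
ee_rot: [0.021, 1.0, -0.0, 0.0]
force: [0.6, -0.4, -0.0]
width: 0.0469
grasp_force: 0.0
```

Call:
apply_moves([
  [[0,0,0.05],0,0],
  [[0,0,0.15],0,0],
  [[0,0.06,0.25],0,0],
  [[0,0.16,0.25],0,0],
  [[0,0.24,0.25],0.053,0],
  [[0,0.3,0.25],0.053,0],
  [[0,0.3,0.25],0.053,-0.2],
  [[0,0.3,0.25],0.053,-0.2],
])

```text
time: 10.78
tool_pos: [0.5283, -0.1519, 0.3428]
ee_rot: [0.0, 1.0, -0.001, 0.0]
force: [-0.2, -0.5, 0.0]
width: 0.0559
grasp_force: 0.0
```

Run:
```python
from h import *
a,d,C,W=look('w5',['hexr'],{'hexr':(.525,-.30,.06,.0185,.03,.025)})
hsv=cv2.cvtColor(a,cv2.COLOR_RGB2HSV);g=((hsv[...,2]>100)&(hsv[...,1]<50))
n,L,st,c=cv2.connectedComponentsWithStats(cv2.morphologyEx((g&(abs(W[...,2]-.008)<.005)).astype(np.uint8),cv2.MORPH_OPEN,np.ones((3,3))))
for i in range(1,n):
    if st[i,4]>200:print(st[i],rect(C,L==i,.008))
```

```text
pose [ 0.5283 -0.1519  0.3428] yaw [0.001 1.   ] surf -0.0004 q7 1.7452058756729496 t 10.775
hexr [ 528.4 -297.8   83.9   31.   177.7] [ 0.5267 -0.2975  0.0254] 1891
[ 245    0   62   28 1025] [ 340.4 -131.4   64.3   25.    90. ]
[413   0  55  20 653] [338.4  40.2  55.9  15.7 100.2]
[ 232   90  107   21 1397] [ 425.4 -119.5  120.    19.    83.9]
[ 25 139  26  16 313] [ 477.3 -407.5   30.1   17.2   90. ]
[113 144  40  82 724] [ 523.9 -300.7   99.2   42.5  177.8]
[403 156  23  30 227] [508.2  38.7  36.   20.7 163.8]
[ 85 158  13  52 245] [ 521.9 -351.3   62.9    8.8  177.7]
[ 235  164   55   54 2291] [ 531.2 -144.8   66.2   65.1   45.4]
[181 176  35  27 858] [ 528.3 -223.2   41.6   32.2   90. ]
```

View pics/w5.png

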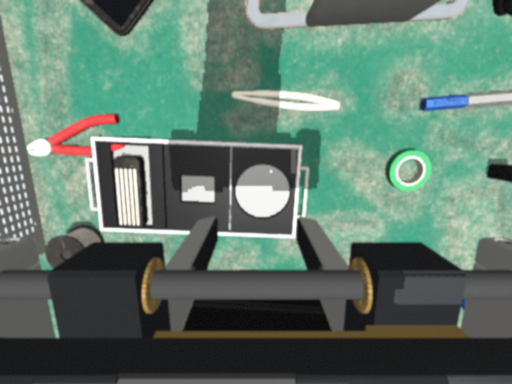

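The hex set is down in its recess at (128,190), with its top at 25 mm as expected. The round (262,190) and small (198,190) recesses are measured. Next is the tin.

Call:
apply_moves([
  [[0,0.12,0],0,-0.6],
  [[0,0.24,0],0,-0.6],
  [[0,0.36,0],0,-0.6],
  [[0,0.48,0],0,-0.6],
  [[0.05,0.59,0],0,-0.6],
  [[0.16,0.59,0],0,-0.6],
  [[0.27,0.59,0],0,-0.6],
  [[0.288,0.59,0],0,-0.6],
])

```text
time: 11.82
tool_pos: [0.6756, 0.1417, 0.3418]
ee_rot: [0.002, 1.0, -0.001, 0.001]
force: [-0.1, 0.6, -0.3]
width: 0.0752
grasp_force: 0.0
```

Run:
```python
from h import *
look('w6',['tin','bat'])
print(manip.read_state()['width'])
```

```text
pose [0.6756 0.1417 0.3418] yaw [0.004 1.   ] surf -0.0005 q7 1.2919728713731675 t 11.825
tin [672.4 142.3  49.6  48.8 179.8] [0.6719 0.1423 0.0205] 1460
bat [510.  142.8  25.8  21.2  89.8] [0.5089 0.1426 0.0444] 744
0.07563650648929401
```

Call:
apply_moves([
  [[0,0,-0.08],0,-0.6],
  [[0,0,-0.18],0,-0.6],
  [[0,0,-0.25],0,-0.6],
  [[0,0,-0.268],0,-0.6],
  [[0,0,-0.268],0,-0.6],
  [[0,0,-0.268],0,1],
  [[0,0,-0.268],0,1],
  [[0,0,-0.268],0,1],
])

```text
time: 12.88
tool_pos: [0.6727, 0.1444, 0.2098]
ee_rot: [-0.0, 1.0, 0.0, 0.001]
force: [-0.2, -0.2, 4.4]
width: 0.0502
grasp_force: 30.0
```

Call:
apply_moves([
  [[0,0,0],0,1],
  [[0,0,0],0,1],
  [[0,0,0.04],0,1],
  [[0,0,0.12],0,1],
  [[0,0,0.2],0,1],
  [[-0.1,0,0.2],0,1],
  [[-0.2,0,0.2],0,1],
  [[-0.282,0,0.2],0,1],
])

```text
time: 13.88
tool_pos: [0.5294, 0.1444, 0.3099]
ee_rot: [-0.0, 1.0, 0.0, 0.0]
force: [0.5, 0.5, -0.0]
width: 0.0499
grasp_force: 30.0
```

Call:
apply_moves([
  [[0,-0.12,0],0,1],
  [[0,-0.24,0],0,1],
  [[0,-0.36,0],0,1],
  [[0,-0.48,0],0,1],
  [[0,-0.576,0],0,1],
  [[0,-0.576,-0.1],0,1],
  [[0,-0.576,-0.15],0,1],
  [[0,-0.576,-0.15],0,1],
])

```text
time: 14.88
tool_pos: [0.5308, -0.1436, 0.2329]
ee_rot: [-0.0, 1.0, 0.0, -0.001]
force: [0.7, 0.3, -0.0]
width: 0.0506
grasp_force: 30.0
```

Call:
apply_moves([
  [[0,0,-0.015],0,1],
  [[0,0,-0.027],0,1],
  [[0,0,-0.029],0,1],
  [[0,0,-0.029],0,-0.5],
  [[0,0,-0.029],0,-0.5],
  [[0,0,-0.029],0,-0.5],
  [[0,0,-0.029],0,-0.5],
])

```text
time: 15.75
tool_pos: [0.5314, -0.1437, 0.2193]
ee_rot: [-0.0, 1.0, -0.0, 0.0]
force: [-0.0, 0.4, 0.6]
width: 0.0704
grasp_force: 0.0
```

Call:
apply_moves([
  [[0,0,0.05],0,-0.5],
  [[0,0,0.15],0,-0.5],
  [[0,0,0.25],0,-0.5],
  [[0,0.08,0.25],0,-0.5],
  [[0,0.16,0.25],0,-0.5],
  [[0,0.16,0.25],0,-0.5],
])

```text
time: 16.5
tool_pos: [0.5314, -0.06, 0.3445]
ee_rot: [-0.003, 1.0, 0.001, 0.0]
force: [-0.1, -0.3, 0.6]
width: 0.0704
grasp_force: 0.0
```

Run:
```python
from h import *
a,d,C,W=look('w7',['tinr','hexr'],{'tinr':(.531,-.145,.04,.02,.04,.029),'hexr':(.525,-.30,.06,.0185,.03,.025)})
```

```text
pose [ 0.5314 -0.06    0.3445] yaw [-0.006  1.   ] surf -0.0004 q7 1.5687619363945253 t 16.5
tinr [ 529.9 -141.6   50.6   50.    90.3] [ 0.5299 -0.1419  0.0283] 1542
hexr [ 528.3 -296.6   84.1   32.8  177.8] [ 0.5267 -0.2964  0.0253] 1996
```

View pics/w7.png

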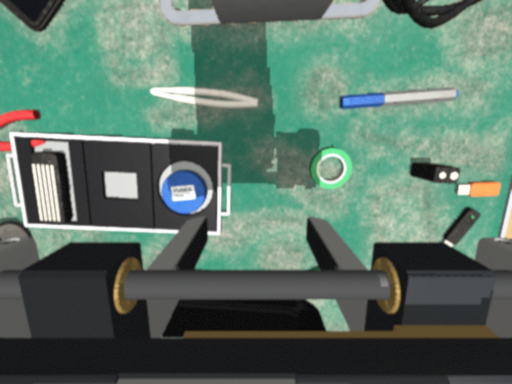

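The tin sits in the round recess at (185,190), and the roll and adapter are undisturbed. Next is the battery at (437,173).

Call:
apply_moves([
  [[-0.045,0.12,0],0,0],
  [[-0.045,0.24,0],0,0],
  [[-0.045,0.36,0],0,0],
  [[-0.045,0.413,0],0,0],
  [[-0.045,0.413,-0.08],0,0],
  [[-0.045,0.413,-0.1],0,0],
  [[-0.045,0.413,-0.1],0,0],
])

```text
time: 17.42
tool_pos: [0.509, 0.1416, 0.2938]
ee_rot: [0.001, 1.0, -0.001, -0.001]
force: [0.3, 0.0, 0.3]
width: 0.0469
grasp_force: 0.0
```

Run:
```python
from h import *
look('w8',['bat'])
```

```text
pose [0.509  0.1416 0.2938] yaw [0.002 1.   ] surf -0.0004 q7 1.1785497565301473 t 17.425
bat [504.6 142.6  25.8  20.2  89.9] [0.5051 0.1426 0.0447] 654
```

View pics/w8.png

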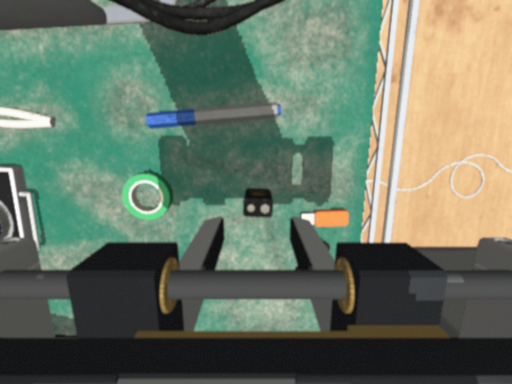

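The battery (257,202) is between the fingers, so I'll descend and grip.

Call:
apply_moves([
  [[-0.004,0.001,-0.07],0,0],
  [[-0.004,0.001,-0.13],0,0],
  [[-0.004,0.001,-0.146],0,0],
  [[-0.004,0.001,-0.146],0,0],
  [[-0.004,0.001,-0.146],0,1],
  [[-0.004,0.001,-0.146],0,1],
  [[-0.004,0.001,-0.146],0,1],
  [[-0.004,0.001,-0.146],0,1],
])

```text
time: 18.48
tool_pos: [0.5072, 0.1434, 0.222]
ee_rot: [-0.0, 1.0, 0.0, 0.001]
force: [-0.9, -0.3, 6.2]
width: 0.0264
grasp_force: 30.0
```

Call:
apply_moves([
  [[0,0,0.05],0,1],
  [[0,0,0.15],0,1],
  [[0,0,0.2],0,1],
  [[0.042,-0.1,0.2],0,1],
  [[0.042,-0.22,0.2],0,1],
  [[0.042,-0.34,0.2],0,1],
  [[0.042,-0.4,0.2],0,1],
  [[0.042,-0.4,0.2],0,1],
])

```text
time: 19.48
tool_pos: [0.5274, -0.0596, 0.3211]
ee_rot: [0.003, 1.0, -0.001, -0.0]
force: [-0.6, -0.1, -0.0]
width: 0.0261
grasp_force: 30.0
```

Run:
```python
from h import *
a,d,C,W=look('w9',[])
s=manip.read_state();g=(abs(W[...,0]-s['tool_pos'][0])<.05)&(abs(W[...,1]-s['tool_pos'][1])<.009)&(W[...,2]>.09)&(W[...,2]<.16)
print(s['tool_pos'],W[g].min(0),W[g].max(0),np.median(W[g],0))
```

```text
pose [ 0.5274 -0.0596  0.3211] yaw [0.005 1.   ] surf -0.0004 q7 1.5385386106503767 t 19.475
[ 0.52763104 -0.05722594  0.32115357] [ 0.51687683 -0.06622365  0.0984181 ] [ 0.53504536 -0.04826965  0.14905421] [ 0.52022843 -0.05719202  0.14421031]
```

View pics/w9.png

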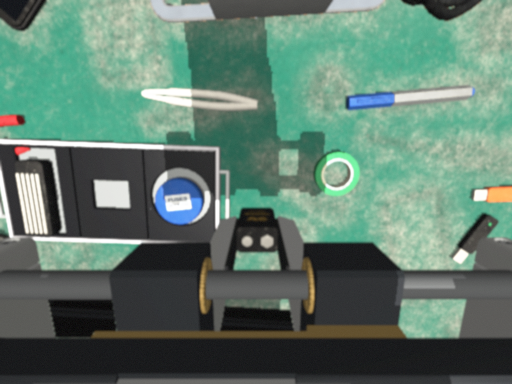

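The battery is held upright at (257,230). Carrying it to the small recess.

Call:
apply_moves([
  [[0.004,-0.11,0],-0.05,1],
  [[0.004,-0.22,0],-0.05,1],
  [[0.004,-0.333,0],-0.05,1],
  [[0.004,-0.333,-0.08],-0.05,1],
  [[0.004,-0.333,-0.14],-0.05,1],
  [[0.004,-0.333,-0.14],-0.05,1],
  [[0.004,-0.333,-0.165],-0.05,1],
  [[0.004,-0.333,-0.165],-0.05,1],
])

```text
time: 20.52
tool_pos: [0.5301, -0.2224, 0.2388]
ee_rot: [0.019, 1.0, 0.0, 0.0]
force: [-1.0, -0.6, -1.0]
width: 0.0265
grasp_force: 30.0
```

Call:
apply_moves([
  [[0,0,-0.015],0,1],
  [[0,0,-0.015],0,1],
  [[0,0,-0.015],0,0.1],
  [[0,0,-0.015],0,0.1],
  [[0,0,-0.015],0,0.1],
  [[0,0,-0.015],0,0.1],
  [[0,0,-0.015],0,0.1],
])

```text
time: 21.4
tool_pos: [0.5298, -0.2231, 0.2312]
ee_rot: [0.019, 1.0, -0.0, 0.0]
force: [-0.1, 0.4, 0.3]
width: 0.0424
grasp_force: 0.0
```

Call:
apply_moves([
  [[0,0,0.05],0,0.1],
  [[0,0,0.15],0,0.1],
  [[0,0,0.25],0,0.1],
  [[0,0.1,0.25],0,0.1],
  [[0,0.2,0.25],0,0.1],
  [[0,0.28,0.25],0,0.1],
  [[0,0.28,0.25],0,0.1],
  [[0,0.28,0.25],0,0.1],
])

```text
time: 22.4
tool_pos: [0.5298, -0.0839, 0.3562]
ee_rot: [0.02, 1.0, -0.0, -0.0]
force: [-0.0, -0.7, -0.0]
width: 0.0422
grasp_force: 0.0
```

Run:
```python
from h import *
a,d,C,W=look('w10',['tinr','hexr','bat'],{'tinr':(.531,-.145,.04,.02,.04,.029),'hexr':(.525,-.30,.06,.0185,.03,.025),'bat':(.529,-.223,.03,.049,.07,.055)})
b,d=manip.capture('top');C=cam('top');W=cloud(C,d);cv2.imwrite('pics/t10.png',b[:,:,::-1])
M=(abs(W[...,0]-.529)<.03)&(abs(W[...,1]+.226)<.03)&(W[...,2]>.04);print('top bat',W[M].mean(0),rect(C,M,.054))
cv2.imwrite('pics/w10c.png',cv2.resize(a[100:260,:300,::-1],None,fx=2.6,fy=2.6))
```

```text
pose [ 0.5298 -0.0839  0.3562] yaw [0.039 0.999] surf -0.0004 q7 1.5549265809662212 t 22.4
tinr [ 530.4 -142.4   50.1   49.8   87.7] [ 0.5299 -0.1422  0.0284] 1414
hexr [ 528.4 -296.7   82.9   32.1  177.6] [ 0.527  -0.2966  0.0253] 1775
bat [ 527.8 -220.5   27.6   16.9   87.7] [ 0.5281 -0.2212  0.0536] 395<stdin>:4: RuntimeWarning: Mean of empty slice.
  ret = um.true_divide(
Traceback (most recent call last):
  File "h.py", line 21, in rect
    c=max(cs,key=cv2.contourArea)[:,0,:]
      ~~~^^^^^^^^^^^^^^^^^^^^^^^^
ValueError: max() iterable argument is empty
```

View pics/t10.png

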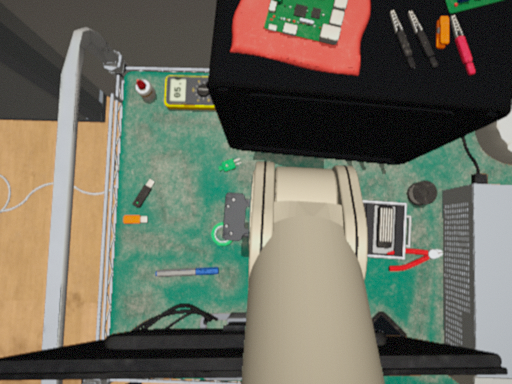

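The top view is mostly blocked by the arm, but the hex set is visible in its recess (385,230) and the adapter hasn't moved. The wrist measurements put all three objects within 5 mm of centre and at the right heights.

```bash
python3 -c "
from workcell import manip
print(manip.hand_in())"
```

```text
the job is handed in; nothing more can be done
None
```

I packed the tin, hex key set and battery into their recesses, each within about 5 mm of centre and at floor height by the last wrist measurement. I left the tape roll and serial adapter alone and handed the job in after about 22 s of robot time; the hand-in returned no verdict.

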